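Square up the tilting fixture

ROBOT

A 6-joint arm with a two-finger parallel gripper is mounted at the origin on a cart in front of the work surface, level with it; the furniture and walls round the work are solid. World frame = base frame: x ahead of the robot, y to its left, z up, the work surface at z = 0. Lengths are in m, angles in degrees, forces in N, time in s.
With the tool pointing down it reaches from about 0.4 to 0.825 m from the base axis. Payload 7 kg.
Tool frame: the origin (TCP) lies midway between the tips of the shut fingers; the grasp point (between the pads) lies 19 mm behind it (ctrl.hold_point_z is the distance from the TCP to the grasp point, in m); z points along the fingers, y is the line along which they close (so a half turn about z gives the same grasp; the last joint's range is limited). The gripper opens to 88 mm and grips with 3 to 60 N. Pads are 19 mm wide; open, the fingers measure 130 mm over their backs; the gripper's body (78 mm by 193 mm) begins 47 mm behind the grasp point.
Start: joints at [84.288, 20.546, 0.682, 0, -70.136, -16.507], TCP at [0.255, 0.625, 0.227] pointing down, gripper open.
Joint ranges: [-176.03, 176.03], [-82.01, 121.73], [-58.28, 71.71], [-173.87, 95.51], [-174.79, -0.11], [-173.66, 173.66]. Speed limits (degrees/s): [136.94, 136.94, 172.46, 180, 180, 180].

INTERFACE

Orientations are given as [roll, pitch, yaw] about the fixed x, y, z axes, in that order (R = Rz(yaw) Ry(pitch) Rx(roll)).
In Python, from plant import ctrl gives the robot as it stands.
- The arm moves only by the tool apply_moves, never from a script. Its argument "deltas" is a list of rows, each an object with "fingers": the finger opening in mm, from 0 to 87.6; "delta_pos": the shift along the tool's x, y, z in mm, a list of three; "angular": the turn, a rotation vector about the tool's x, y, z in degrees, a list of three. A call has 1 to 10 rows; each row is the pose to reach, as a shift and turn from the pose commanded when the call began, along the tool's axes at that moment; what a row does not reach only later rows make up. A row lasts 1/10 s, in which the tool goes at most 50 mm and 8.59 degrees, less where a joint would pass 70% of its speed; a pose out of reach is approached as far as the arm can. A call with a gripper value outside its range is refused whole. The fingers move at their own pace and stop on an object; the grip force is fixed at half the most. Time passes only in rows, so rows that repeat a pose let the fingers close. It gives the time, the measured TCP pose, the force, the opening and the grip force at its end, in the units of the state.
- ctrl.get_obs(): the state, without advancing time (a new reading comes with each control period).
- ctrl.snapshot(name): name is "scene" or "top" or "wrist"; returns the picture (480x640x3 uint8, red, green, blue); there is no depth.
- ctrl.camera_params(name): a dict with "fx", "fy", "cx", "cy" (pixels), "cam_to_world" (4x4, takes a point from camera to world coordinates); the wrist camera has in their place "mount" (4x4, takes a point from camera to tool coordinates, whose origin is the TCP and whose axes are the flange's). Camera axes: x right, y up, looking along -z (the intrinsics and any distortion apply to the point x, -y, -z); pixel columns grow to the right and rows downward; lengths in m; the calibration is good to about 2 mm. A picture is of the moment at which its call begins: read the wrist's pose just before it. camera_params takes no time and is no camera call.
- ctrl.close_job(): hands the job in; it is judged then, once.
The state is a dict: "clock": time; "joint_pos": joint angles; "qvel": joint speeds; "tau": joint torques, N m; "tool_pos": TCP position; "orientation": TCP orientation; "force": force on the tool from outside, world axes, zero at the start; "moment": the same for the moment, N m; "opening": finger opening in m; "gripper_force": force on a finger pad.
Only numpy, scipy, OpenCV 4.12 (cv2) and the standard library are available. Lean on these libraries where they do the work, as an engineer would, in place of code of your own. Each camera call takes 0.05 s, during which the arm holds its last target. There are 200 camera calls.

TASK

The tilting angle fixture has been laid on its clamping base, but its back plate leans forward. Push the toggle clamp's handle fully down so that the fixture is held, then pick up the engineer's square by its stock and press it into the corner of the fixture until the stock sits flat on the base plate and the blade lies along the back plate, pushing the back plate upright. Finish while still gripping the square and pressing it down and into the corner, so that the lock knobs could be tightened: do not let go of it.

Things in the scene. Friction and masses are not known exactly. Their poses are not given: they have to be found in the camera images.
- clamp_base: Dark steel sub-plate, fixed to the table, 190 x 150 mm, 10 mm thick, with the clamp on its +y side. Origin on the table under the plate (10 mm to +x of its middle). Its x axis runs level towards the dowels behind the fixture, y to the left, z up.
- fixture: Tilting angle fixture, loose, about 1 kg: base plate 160 (x) x 110 (y) x 12 mm on the sub-plate, axes as clamp_base's. Origin: centre of its underside, 10 mm above the table. Towards +x a steel back plate 80 mm wide, 8 thick, up to 94 mm above the base plate, is hinged at its lower edge between two cheeks (y = +-48 mm) with black star knobs (to y = +-67 mm). Four dowels stand round the base plate.
- base_plate: The fixture's base plate (same origin and axes as the fixture): its flat top lies 12 mm above the origin, 22 mm above the table.
- face_plate: The steel back plate itself. Origin on its hinge line, 6.5 mm above the base plate's top and 4.5 mm behind its front face; its z axis runs up along the plate and is vertical when the plate is square, its front face looks to -x.
- back_plate (a joint): Lean of the back plate: 0 when square to the base plate, positive when it leans forward (towards -x of the fixture, over the base plate), starts at 0.08 to 0.18 rad. A stiff hinge (about 0.1 N m): it stays where it is pushed.
- corner (a point): The corner into which the square goes: the point on the base plate's top, mid-width, below the front face of the back plate when that is square (35 mm in +x from the fixture's centre). Axes as the fixture's: the square comes from -x and is pressed to +x and down.
- clamp_handle (a joint): Toggle clamp handle: 0 when fully down (level, clamp shut), starts at 0.95 rad, raised. It turns about a level axis along clamp_base's x, ends at a stop at 0 and stays where it is left (friction 0.3 N m): 5 to 10 N across it at the grip push it down.
- handle_hinge (a point): Point on the handle's hinge axis, 43 mm above the table, 106 mm to +y of clamp_base's origin. The handle runs from here to +y of clamp_base, 107 mm long. As the handle goes down, the clamp's arm swings onto the left edge of the base plate; the shut clamp stands at most 68 mm above the table.
- handle_grip (a point): Middle of the handle's black round grip (17 mm in diameter, 70 mm long), 72 mm from the hinge. When shut it lies 47 mm above the table; the free space under the grip is then about 38 mm.
- square_grip (a point): Where to grip the engineer's square: mid-section of its stock, 11 mm above its underside, 80 mm behind the blade's outer edge, 30 mm from the heel. Steel, 0.22 kg, stands on its stock: stock 110 (x) x 18 (y) x 22 mm high; blade 20 (x) x 4 (y) mm, rising to 110 mm above the underside at the +x end, outer edge flush with the stock's end. x runs along the stock to the blade, z up the blade.
- square: The engineer's square; origin at the middle of the underside of its stock, 55 mm from the outer edge of the blade; axes as for square_grip. It stands near the table's front edge with its blade away from the robot; behind it, beyond x = 0.58 and to the left of y = -0.03, stands the laser cabinet, 0.38 m high and solid: keep the hand and wrist clear of it.
- stock_heel (a point): Lower edge of the stock's end away from the blade.
- stock_toe (a point): Lower edge of the stock's end at the blade: the outer corner of the square.

How it is judged (in metres and radians):
On the way, in this order (a step that is already met when the one before it is completed fails the run):
1. the toggle clamp's handle is pushed fully down (value of joint clamp_handle below 0.08 rad), for 0.2 s.
2. the square is lifted off the table (height (world z) of square above 0.008 m and contact force between the fingers and square above 1 N), for 0.2 s.
At the end, for the whole second after the job is handed in: Clamp handle within 0.1 rad of down; back plate square within 1.5 deg; square on the base plate (heel and toe within 2 mm), blade upright within 1.7 deg, stock within 5 deg of the fixture axis, pressing on base plate and back plate with over 1 N each, at rest, gripped by the fingers (value of joint clamp_handle below 0.1 rad and value of joint back_plate between -0.026 and 0.026 rad and angle between the z axis of square and the z axis of fixture, either way round below 0.03 rad and angle between the x axis of square and the x axis of fixture, either way round below 0.09 rad and z of each of stock_heel, stock_toe in the frame of corner below 0.002 m and contact force between square and base_plate above 1 N and contact force between square and face_plate above 1 N and contact force between the fingers and square above 2 N and linear speed of square below 0.02 m/s); the arm keeps its last pose, push and grip.
It also fails if it takes over 64 s, if anything falls off the work surface, if the arm or the gripper's body presses on something with over 40 N, if the wrist force passes 120 N, or if a joint passes its speed limit or range.

## Working session

There is one attempt and no reset: what is moved stays moved. The work goes in short steps, Python scripts to look and compute and a tool call to move; the robot and the scene stay as the last step left them, time stands still between calls to the robot, and variables do not carry over. Pictures are saved under pics/ and viewed, at most 13 in all, crops included, and the job is handed in when it is done.

Besides the shell and the picture viewer there is one more tool, called as name(argument=value, ...) on one line, values as JSON. apply_moves: Moves the arm, as the interface text tells. Its arguments: {"type":"object","properties":{"deltas":{"type":"array"}},"required":["deltas"]}

```bash
mkdir -p pics; ls; python3 - <<'E'
from plant import ctrl
import cv2,numpy as np
np.set_printoptions(precision=4,suppress=True)
print(ctrl.get_obs(), ctrl.hold_point_z)
for n in ("scene","top","wrist"):
    cv2.imwrite(f"pics/{n}0.png",ctrl.snapshot(n)[:,:,::-1]); print(n,ctrl.camera_params(n))
E
```

```text
pics
{'clock': 0.0, 'joint_pos': array([ 84.2899,  20.5897,   0.6333,  -0.019 , -70.1346, -16.5063]), 'qvel': array([-0.0434, -0.0957,  0.0252, -0.0132, -0.0801, -0.0474]), 'tau': array([ -0.0004, -58.2732,  29.304 ,   6.9971,   0.0068,  -0.0002]), 'tool_pos': array([0.2551, 0.6244, 0.2256]), 'orientation': array([179.9076,  -0.0087, -22.2228]), 'force': array([ 0.5196,  0.2031, -0.5884]), 'moment': array([ 0.0402,  0.0263, -0.008 ]), 'gripper_force': 0.0, 'opening': 0.08723062319261023} 0.0188
scene {'fx': 623.716671657722, 'fy': 623.716671657722, 'cx': 321.8427712028105, 'cy': 227.2055002181165, 'cam_to_world': array([[ 0.7582,  0.3701, -0.5368, -0.1047],
       [-0.652 ,  0.4266, -0.6268, -0.8492],
       [-0.003 ,  0.8252,  0.5648,  0.7396],
       [ 0.    ,  0.    ,  0.    ,  1.    ]])}
top {'fx': 506.6232155752672, 'fy': 506.6232155752672, 'cx': 319.3716537800052, 'cy': 231.67342729740784, 'cam_to_world': array([[-0.0141,  0.9887, -0.1492,  0.3784],
       [-0.9992, -0.0085,  0.0379, -0.1036],
       [ 0.0362,  0.1497,  0.9881,  0.9403],
       [ 0.    ,  0.    ,  0.    ,  1.    ]])}
wrist {'fx': 373.62085800382107, 'fy': 373.62085800382107, 'cx': 319.8775086371478, 'cy': 239.58430812361246, 'mount': array([[ 0.0003,  0.9694,  0.2454,  0.0652],
       [ 1.    , -0.0002, -0.0003, -0.0001],
       [-0.0003,  0.2454, -0.9694, -0.1584],
       [ 0.    ,  0.    ,  0.    ,  1.    ]])}
```

View pics/scene0.png

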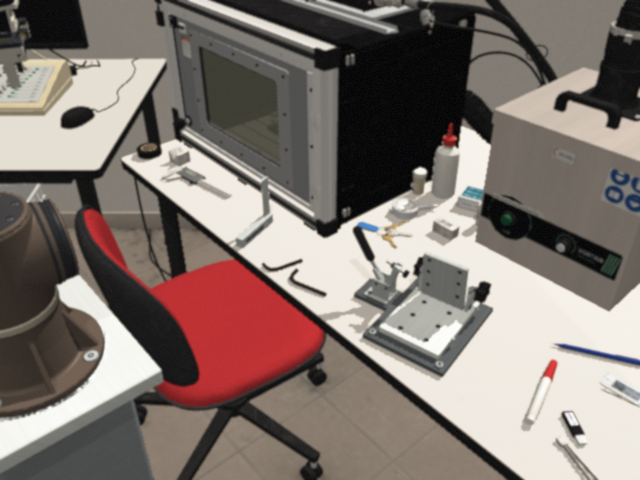

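View pics/top0.png

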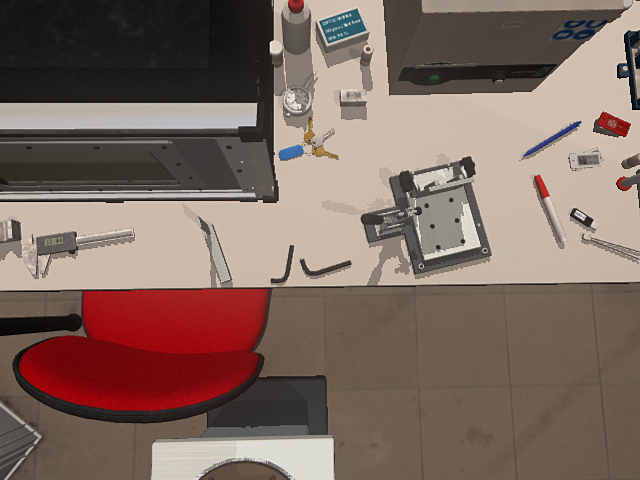

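Scene and top views: the square's stock lies around top px (200,220)-(228,282). The clamp base is at about (370-492, 165-275), with the handle grip near (372,219).

```bash
cat > h.py <<'E'
import numpy as np,cv2
from plant import ctrl
from scipy.spatial.transform import Rotation as R
np.set_printoptions(precision=4,suppress=True)
def pose():
    o=ctrl.get_obs(); T=np.eye(4); T[:3,:3]=R.from_euler('xyz',o['orientation'],degrees=True).as_matrix(); T[:3,3]=o['tool_pos']; return T
def c2w(n,T=None):
    p=ctrl.camera_params(n); return p,(p['cam_to_world'] if n!='wrist' else T@p['mount'])
def ray(n,uv,z,T=None):
    p,M=c2w(n,T); u,v=uv; d=M[:3,:3]@[(u-p['cx'])/p['fx'],-(v-p['cy'])/p['fy'],-1]
    return M[:3,3]+d*(z-M[2,3])/d[2]
def proj(n,X,T=None):
    p,M=c2w(n,T); c=M[:3,:3].T@(np.asarray(X,float)-M[:3,3]); return np.array([p['cx']-p['fx']*c[0]/c[2],p['cy']+p['fy']*c[1]/c[2]])
def shot(n,f):
    T=pose(); im=ctrl.snapshot(n)[:,:,::-1].copy(); cv2.imwrite(f'pics/{f}.png',im); return im,T
def delta(T,Xw,Rw=None):
    "tool-axis shift (mm) and rotvec (deg) from pose T to world Xw,Rw"
    d=T[:3,:3].T@(np.asarray(Xw)-T[:3,3])*1000
    r=np.zeros(3) if Rw is None else R.from_matrix(T[:3,:3].T@Rw).as_rotvec(degrees=True)
    return d.round(1),r.round(2)
E
python3 - <<'E'
from h import *
t=cv2.imread('pics/top0.png'); s=cv2.imread('pics/scene0.png')
a=cv2.resize(t[150:290,355:505],None,fx=2.6,fy=2.6,interpolation=cv2.INTER_CUBIC)
b=cv2.resize(t[195:295,170:250],None,fx=2.6,fy=2.6,interpolation=cv2.INTER_CUBIC)
c=cv2.resize(s[215:375,345:500],None,fx=2.6,fy=2.6,interpolation=cv2.INTER_CUBIC)[:364]
im=np.zeros((600,800,3),np.uint8); im[:a.shape[0],:390]=a; im[:364,397:397+403]=c[:,:403]; im[370:600,0:208]=b[:230]
cv2.imwrite('pics/c1.png',im)
for uv in [(213,250),(228,282),(207,220)]: print(ray('top',uv,0.02))
for uv in [(440,220),(414,273),(492,262),(468,160)]: print(ray('top',uv,0.01))
print(ray('top',(372,219),0.1))
E
```

```text
[0.4855 0.0548 0.02  ]
[0.4273 0.027  0.02  ]
[0.5408 0.0666 0.02  ]
[ 0.5392 -0.3666  0.01  ]
[ 0.4402 -0.3132  0.01  ]
[ 0.459  -0.4606  0.01  ]
[ 0.6557 -0.4268  0.01  ]
[ 0.5263 -0.2252  0.1   ]
```

View pics/c1.png

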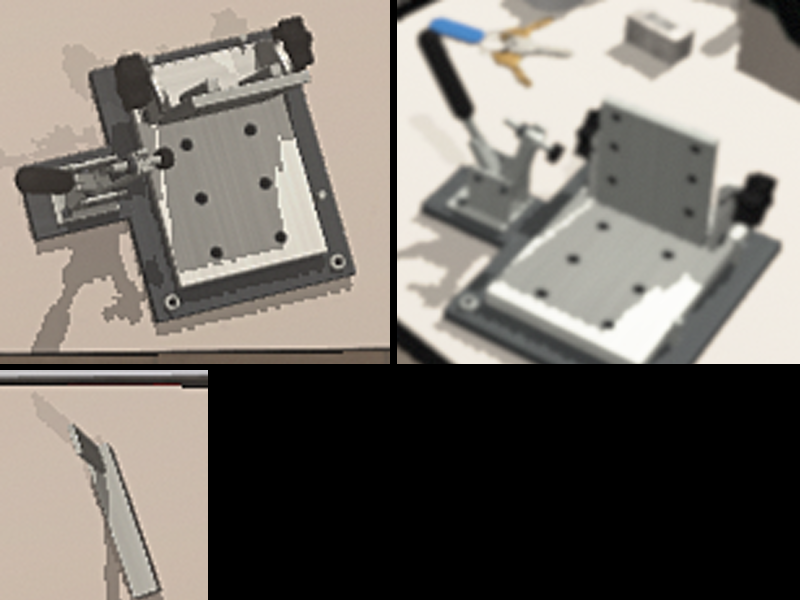

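Crop: the sub-plate's front corners are at top px (416.5,273) and (491.5,254.6), and its back-left corner at (390.4,177.7). The base plate's front corners are at (425.4,259.6) and (480,246). The stock's near-end corners are at (231.5,280.4) and (223,282.7).

```bash
python3 - <<'E'
from h import *
o=np.array([355,150]); k=2.6
P={n:ray('top',o+np.array(p)/k,z)[:2] for n,p,z in [('sFL',(160,320),.01),('sFR',(355,272),.01),('sBL',(92,72),.01),('bFL',(183,285),.022),('bFR',(325,250),.022),('grip',(45,180),.105)]}
print(P)
ang=lambda v:np.degrees(np.arctan2(v[1],v[0]))
print('lens',np.linalg.norm(P['sFR']-P['sFL']),np.linalg.norm(P['sBL']-P['sFL']),np.linalg.norm(P['bFR']-P['bFL']))
yaws=[ang(P['sFL']-P['sFR'])-90,ang(P['sBL']-P['sFL']),ang(P['bFL']-P['bFR'])-90]; print(yaws)
y=np.radians(np.mean(yaws)); ex=np.array([np.cos(y),np.sin(y)]); ey=np.array([-ex[1],ex[0]])
cb=[P['sFL']+105*1e-3*ex-.075*ey,P['sFR']+.105*ex+.075*ey,P['sBL']-.085*ex-.075*ey,P['bFL']+.08*ex-.055*ey,P['bFR']+.08*ex+.055*ey]
print(np.array(cb)); c=np.mean(cb[:3],0)
h=c+.106*ey; print('cb',c,'hinge',h,'grip raised',h+.042*ey,'grip rel meas', [(P['grip']-c)@e for e in(ex,ey)])
# verify against scene cam
for X in [(*(c-.105*ex+.075*ey),.01),(*(c+.085*ex+.075*ey),.01),(*(h+.042*ey),.103)]: print('scene',proj('scene',X),'top',proj('top',X))
q=np.array([170,195]);
for p in [(110,77),(160,222),(138,228)]: print('sq',ray('top',q+np.array(p)/k,.022))
E
```

```text
{'sFL': array([ 0.44  , -0.3179]), 'sFR': array([ 0.4728, -0.4606]), 'sBL': array([ 0.6214, -0.2756]), 'bFL': array([ 0.4637, -0.3325]), 'bFR': array([ 0.4875, -0.4354]), 'grip': array([ 0.525, -0.225])}
lens 0.14643187219809453 0.18629758345209632 0.10562581669907911
[np.float64(12.95000261834332), np.float64(13.108563297692921), np.float64(13.053948142890917)]
[[ 0.5592 -0.3673]
 [ 0.5582 -0.3638]
 [ 0.5556 -0.3679]
 [ 0.554  -0.3681]
 [ 0.5531 -0.3638]]
cb [ 0.5577 -0.3663] hinge [ 0.5337 -0.2631] grip raised [ 0.5243 -0.2221] grip rel meas [np.float64(6.858141151321085e-05), np.float64(0.1450857288149456)]
scene [362.1207 331.8383] top [416.0707 273.9281]
scene [418.0059 273.959 ] top [389.5355 176.6211]
scene [361.8709 241.5373] top [370.4869 219.8734]
sq [0.5318 0.0565 0.022 ]
sq [0.43   0.0204 0.022 ]
sq [0.426  0.0354 0.022 ]
```

```bash
python3 - <<'E'
from h import *
T=pose(); Rw=lambda y:R.from_euler('xyz',[180,0,y],degrees=True).as_matrix()
print(delta(T,[.40,.15,.27],Rw(-77)),delta(T,[.522,-.212,.20],Rw(-77)))
E
```

```text
(array([313.6, 384.5, -43.6]), array([ 0.06, -0.04, 54.78])) (array([563.4, 673.4,  26.8]), array([ 0.06, -0.04, 54.78]))
```

apply_moves(deltas=[{"fingers":0,"delta_pos":[313,384,-43],"angular":[0,0,55]},{"fingers":0,"delta_pos":[313,384,-43],"angular":[0,0,55]},{"fingers":0,"delta_pos":[313,384,-43],"angular":[0,0,55]},{"fingers":0,"delta_pos":[313,384,-43],"angular":[0,0,55]},{"fingers":0,"delta_pos":[313,384,-43],"angular":[0,0,55]},{"fingers":0,"delta_pos":[313,384,-43],"angular":[0,0,55]},{"fingers":0,"delta_pos":[313,384,-43],"angular":[0,0,55]},{"fingers":0,"delta_pos":[313,384,-43],"angular":[0,0,55]},{"fingers":0,"delta_pos":[313,384,-43],"angular":[0,0,55]},{"fingers":0,"delta_pos":[313,384,-43],"angular":[0,0,55]}])

```text
clock: 1.15
tool_pos: [0.3997, 0.1489, 0.27]
orientation: [-180.0, 0.0, -77.2]
force: [1.4, 0.8, 0.1]
opening: 0.0131
gripper_force: 0.0
```

```bash
python3 - <<'E'
from h import *
T=pose(); Rw=lambda y:R.from_euler('xyz',[180,0,y],degrees=True).as_matrix()
o=ctrl.get_obs();print(o['clock'],o['joint_pos'],T[:3,3],o['orientation'],o['force'])
print(delta(T,[.522,-.212,.20],Rw(-77)))
E
```

```text
1.15 [ 47.1522  -5.5422 -24.3613  -0.0036 -71.1323 -34.3443] [0.3997 0.1489 0.27  ] [-179.9619    0.0302  -77.1932] [1.364  0.7918 0.1123]
(array([379.1, -39.2,  69.8]), array([-0.04,  0.03, -0.19]))
```

apply_moves(deltas=[{"fingers":0,"delta_pos":[250,0,40],"angular":[0,0,0]},{"fingers":0,"delta_pos":[250,0,40],"angular":[0,0,0]},{"fingers":0,"delta_pos":[250,0,40],"angular":[0,0,0]},{"fingers":0,"delta_pos":[250,0,40],"angular":[0,0,0]},{"fingers":0,"delta_pos":[250,0,40],"angular":[0,0,0]},{"fingers":0,"delta_pos":[379,-39,70],"angular":[0,0,0]},{"fingers":0,"delta_pos":[379,-39,70],"angular":[0,0,0]},{"fingers":0,"delta_pos":[379,-39,70],"angular":[0,0,0]},{"fingers":0,"delta_pos":[379,-39,70],"angular":[0,0,0]},{"fingers":0,"delta_pos":[379,-39,70],"angular":[0,0,0]}])

```text
clock: 2.15
tool_pos: [0.5212, -0.2109, 0.1983]
orientation: [179.9, 0.0, -77.4]
force: [-0.2, -0.3, -0.3]
opening: 0.0008
gripper_force: 0.0
```

```bash
python3 - <<'E'
from h import *
o=ctrl.get_obs();print(o['joint_pos'],o['opening'])
T0=pose(); shot('wrist','w1'); T=pose()
print(T[:3,3])
h=np.array([.5337,-.2631,.043]); ey=np.array([-.225,.974,0]); ez=np.array([0,0,1.])
for a in (.95,.8,.6,.4,.2,0): 
    X=h+.074*(np.cos(a)*ey+np.sin(a)*ez)+.0085*(-np.sin(a)*ey+np.cos(a)*ez)+[0,0,.004]
    print(a,X,delta(T,X)[0])
print(proj('wrist',h+.042*ey+[0,0,.06],T), proj('wrist',h,T))
E
```

```text
[ -2.089   11.2567 -16.0196  -0.0114 -62.8688  14.7401] 0.0007973026047814755
[ 0.5212 -0.2101  0.199 ]
0.95 [ 0.5256 -0.2279  0.1121] [18.3 -0.5 86.9]
0.8 [ 0.5235 -0.2188  0.106 ] [ 9.  -0.4 93. ]
0.6 [ 0.521  -0.2083  0.0958] [ -1.8  -0.4 103.2]
0.4 [ 0.5191 -0.1999  0.0836] [-10.4  -0.4 115.4]
0.2 [ 0.5178 -0.1941  0.07  ] [-16.3  -0.3 129. ]
0 [ 0.5171 -0.191   0.0555] [-19.5  -0.3 143.5]
[318.74   223.4784] [318.5921 158.6189]
```

View pics/w1.png

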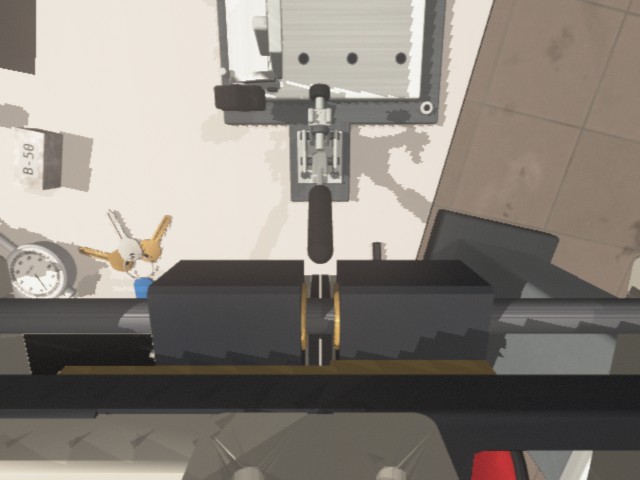

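The handle shows at u≈319, v 188–260, as predicted. Now pressing it along its arc.

apply_moves(deltas=[{"fingers":0,"delta_pos":[18,0,40],"angular":[0,0,0]},{"fingers":0,"delta_pos":[18,0,66],"angular":[0,0,0]},{"fingers":0,"delta_pos":[18,0,73],"angular":[0,0,0]},{"fingers":0,"delta_pos":[9,0,84],"angular":[0,0,0]},{"fingers":0,"delta_pos":[3,0,91],"angular":[0,0,0]},{"fingers":0,"delta_pos":[-2,0,98],"angular":[0,0,0]},{"fingers":0,"delta_pos":[-6,0,105],"angular":[0,0,0]},{"fingers":0,"delta_pos":[-10,0,112],"angular":[0,0,0]},{"fingers":0,"delta_pos":[-14,0,120],"angular":[0,0,0]},{"fingers":0,"delta_pos":[-16,0,128],"angular":[0,0,0]}])

```text
clock: 3.2
tool_pos: [0.5184, -0.1937, 0.0714]
orientation: [-179.9, 0.0, -77.2]
force: [0.2, 2.7, 4.9]
opening: 0.0005
gripper_force: 2.0
```

Contact force is about 5 N, so the handle is going down. Continuing to the stop.

apply_moves(deltas=[{"fingers":0,"delta_pos":[-2,0,7],"angular":[0,0,0]},{"fingers":0,"delta_pos":[-3,0,13],"angular":[0,0,0]},{"fingers":0,"delta_pos":[-3,0,16],"angular":[0,0,0]},{"fingers":0,"delta_pos":[-3,0,18],"angular":[0,0,0]},{"fingers":0,"delta_pos":[-3,0,19],"angular":[0,0,0]},{"fingers":0,"delta_pos":[-3,0,19],"angular":[0,0,0]}])

```text
clock: 3.8
tool_pos: [0.5176, -0.1909, 0.0548]
orientation: [-180.0, 0.0, -77.2]
force: [-7.4, 13.2, 31.3]
opening: 0.0001
gripper_force: 15.1
```

apply_moves(deltas=[{"fingers":0,"delta_pos":[0,0,0],"angular":[0,0,0]},{"fingers":0,"delta_pos":[0,0,0],"angular":[0,0,0]},{"fingers":0,"delta_pos":[0,0,-50],"angular":[0,0,0]},{"fingers":0,"delta_pos":[0,0,-100],"angular":[0,0,0]},{"fingers":0,"delta_pos":[0,0,-150],"angular":[0,0,0]},{"fingers":0,"delta_pos":[-50,0,-200],"angular":[0,0,0]},{"fingers":0,"delta_pos":[-50,0,-200],"angular":[0,0,0]},{"fingers":0,"delta_pos":[-50,0,-200],"angular":[0,0,0]}])

```text
clock: 4.6
tool_pos: [0.5069, -0.1419, 0.2549]
orientation: [-179.8, -0.0, -77.1]
force: [0.1, 0.2, -0.4]
opening: 0.0002
gripper_force: 0.0
```

```bash
python3 - <<'E'
from h import *
im,T=shot('wrist','w2'); s,_=shot('scene','s2')
h=np.array([.5337,-.2631,.043]); ey=np.array([-.225,.974,0])
out=np.zeros((480,800,3),np.uint8); out[:240,:320]=0
out[:260,:]=0
a=cv2.resize(im[0:300],(400,188)); out[:188,:400]=a
out[190:480,:400]=cv2.resize(s[225:340,340:500],(400,290),interpolation=cv2.INTER_CUBIC)
cv2.imwrite('pics/c2.png',out[:,:400])
X=h+.107*ey+[0,0,.004]; print('tip shut: wrist',proj('wrist',X,T)*.625,'scene',(proj('scene',X)-[340,225])*[2.5,290/115])
print(T[:3,3]); o=ctrl.get_obs(); print(o['orientation'],o['joint_pos'])
E
```

```text
tip shut: wrist [200.9719 122.3628] scene [-21.3479  73.3166]
[ 0.5069 -0.1419  0.2549]
[179.9464   0.0217 -77.1946] [  5.635    5.5013 -15.7199  -0.0159 -68.8347   7.1761]
```

View pics/c2.png

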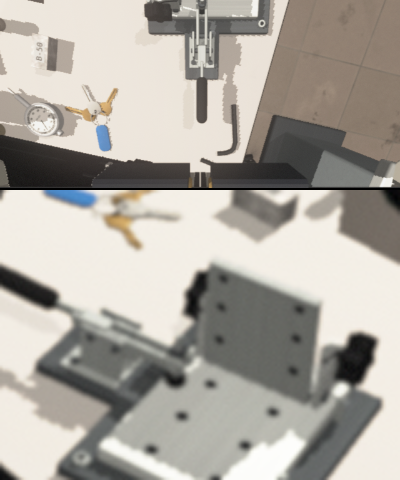

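Clamp is shut: the handle tip is at (201,122), as predicted for level, and its pad is on the base plate. Now to the square; rotate first while clear of the cabinet.

```bash
python3 - <<'E'
from h import *
T=pose(); Rw=lambda y:R.from_euler('xyz',[180,0,y],degrees=True).as_matrix()
print(delta(T,[.43,-.14,.22],Rw(19.5)),delta(T,[.45,.039,.20],Rw(19.5)))
E
```

```text
(array([-19.5,  73.4,  31.8]), array([  0.02,   0.06, -96.69])) (array([-189.6,   14.2,   51.8]), array([  0.02,   0.06, -96.69]))
```

apply_moves(deltas=[{"fingers":60,"delta_pos":[-20,73,32],"angular":[0,0,-97]},{"fingers":60,"delta_pos":[-20,73,32],"angular":[0,0,-97]},{"fingers":60,"delta_pos":[-20,73,32],"angular":[0,0,-97]},{"fingers":60,"delta_pos":[-20,73,32],"angular":[0,0,-97]},{"fingers":60,"delta_pos":[-20,73,32],"angular":[0,0,-97]},{"fingers":60,"delta_pos":[-20,73,32],"angular":[0,0,-97]},{"fingers":60,"delta_pos":[-50,65,32],"angular":[0,0,-97]},{"fingers":60,"delta_pos":[-90,45,40],"angular":[0,0,-97]},{"fingers":60,"delta_pos":[-140,30,50],"angular":[0,0,-97]},{"fingers":60,"delta_pos":[-190,14,52],"angular":[0,0,-97]}])

```text
clock: 5.7
tool_pos: [0.449, 0.0341, 0.1982]
orientation: [179.9, 0.3, 8.9]
force: [1.1, -0.6, 0.1]
opening: 0.0595
gripper_force: 0.0
```

apply_moves(deltas=[{"fingers":60,"delta_pos":[0,0,0],"angular":[0,0,-11]},{"fingers":60,"delta_pos":[0,0,0],"angular":[0,0,-11]},{"fingers":60,"delta_pos":[0,0,0],"angular":[0,0,-11]}])

```text
clock: 6.0
tool_pos: [0.4496, 0.0335, 0.1989]
orientation: [180.0, 0.2, 19.8]
force: [0.5, -0.4, -0.1]
opening: 0.0598
gripper_force: 0.0
```

```bash
python3 - <<'E'
from h import *
im,T=shot('wrist','w3'); print(T[:3,3]); o=ctrl.get_obs(); print(o['orientation'],o['joint_pos'],o['opening'],o['force'])
E
```

```text
[0.4496 0.0335 0.1989]
[179.9743   0.1877  19.6227] [ 29.391    0.2846 -28.4817  -0.0074 -61.423   80.2353] 0.06022586369844797 [ 0.3733 -1.3586 -0.6125]
```

View pics/w3.png

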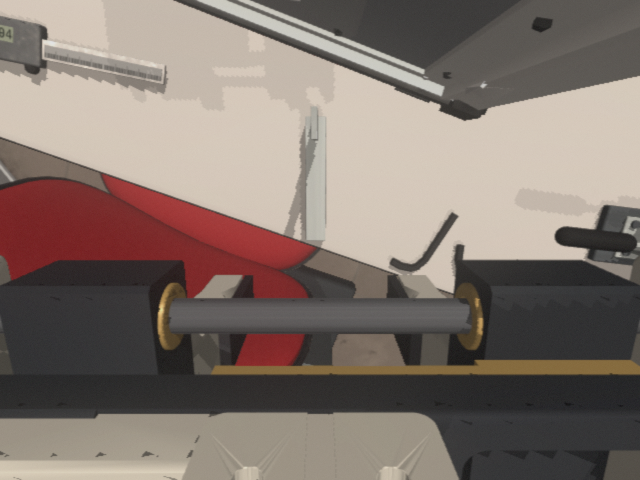

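The stock appears at u 306–325, with its heel end at v≈239, far end at v≈117, and the blade near (314,122).

```bash
python3 - <<'E'
from h import *
T=pose()
for uv in [(306,239),(325,239),(306,117),(327,117),(307,180),(325.5,180)]: print(uv,ray('wrist',uv,.022,T))
im=cv2.imread('pics/w3.png')
for v in (150,180,210,230): print(v,im[v,300:332].mean(1).astype(int))
print(im[228:248,315].mean(1).astype(int))
E
```

```text
(306, 239) [0.4268 0.0389 0.022 ]
(325, 239) [0.4327 0.0223 0.022 ]
(306, 117) [0.5285 0.0742 0.022 ]
(327, 117) [0.5345 0.0573 0.022 ]
(307, 180) [0.4783 0.0558 0.022 ]
(325.5, 180) [0.4838 0.0403 0.022 ]
150 [139 128 126 126 127 124 127 131 130 130 129 128 129 132 161 181 185 187
 187 184 183 186 189 189 188 176 185 196 199 199 199 200]
180 [133 129 128 126 126 125 158 181 182 183 182 182 180 182 183 183 184 185
 186 184 183 187 189 188 184 163 178 197 197 199 199 199]
210 [125 125 125 126 124 123 159 179 181 180 181 181 181 180 180 182 184 185
 183 184 183 187 186 186 179 158 176 197 199 198 198 198]
230 [194 164 140 136 129 118 153 177 180 180 181 181 181 179 178 181 183 182
 183 183 184 184 187 185 186 193 196 196 196 196 196 196]
[180 180 181 181 180 179 181 180 181 178 179 175 144 137 140 138 139 128
  78  67]
```

```bash
python3 - <<'E'
from h import *
T=pose(); Rw=lambda y:R.from_euler('xyz',[180,0,y],degrees=True).as_matrix()
print(delta(T,[.4582,.0404,.004],Rw(19.05)))
E
```

```text
(array([ 11.1,  -4. , 195.2]), array([0.03, 0.19, 0.57]))
```

apply_moves(deltas=[{"fingers":60,"delta_pos":[11,-4,40],"angular":[0,0.2,0.6]},{"fingers":60,"delta_pos":[11,-4,90],"angular":[0,0.2,0.6]},{"fingers":60,"delta_pos":[11,-4,140],"angular":[0,0.2,0.6]},{"fingers":60,"delta_pos":[11,-4,165],"angular":[0,0.2,0.6]},{"fingers":60,"delta_pos":[11,-4,175],"angular":[0,0.2,0.6]},{"fingers":60,"delta_pos":[11,-4,175],"angular":[0,0.2,0.6]}])

```text
clock: 6.65
tool_pos: [0.4585, 0.0403, 0.0246]
orientation: [180.0, -0.0, 19.0]
force: [-0.3, 0.5, 0.1]
opening: 0.0602
gripper_force: 0.0
```

```bash
python3 - <<'E'
from h import *
ps=[]
o=ctrl.get_obs(); print(o['tool_pos'],o['orientation'],o['force'],o['opening'])
im,T=shot('wrist','w4'); s,_=shot('scene','s4'); 
out=np.zeros((480,800,3),np.uint8); out[:300,:400]=cv2.resize(im,(400,300)); out[:300,400:]=cv2.resize(s[160:280,200:360],(400,300),interpolation=cv2.INTER_CUBIC)
cv2.imwrite('pics/c4.png',out[:300])
o=ctrl.get_obs(); print(o['tool_pos'],o['orientation'],o['force'],o['opening'])
E
```

```text
[0.4585 0.0403 0.0246] [179.9577  -0.0014  19.0165] [-0.3299  0.4976  0.1215] 0.06020202426840553
[0.4601 0.0413 0.0267] [179.9957  -0.2604  19.0776] [-0.1558  0.268  -0.1794] 0.05965653795746651
```

View pics/c4.png

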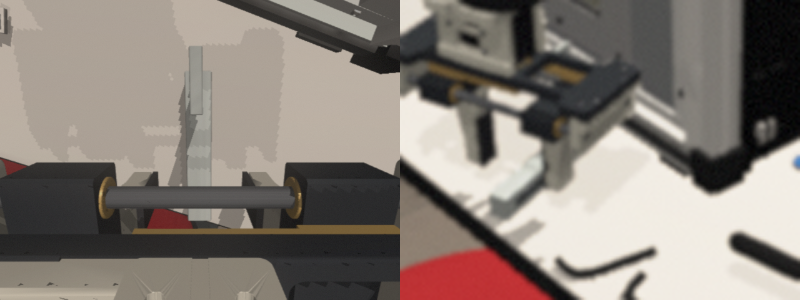

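The fingers straddle the stock, centred (stock u≈200, fingers about 145 and 255). Descend and close.

apply_moves(deltas=[{"fingers":60,"delta_pos":[0,0,12],"angular":[0,0,0]},{"fingers":60,"delta_pos":[0,0,18],"angular":[0,0,0]},{"fingers":60,"delta_pos":[0,0,21],"angular":[0,0,0]},{"fingers":60,"delta_pos":[0,0,21],"angular":[0,0,0]}])

```text
clock: 7.15
tool_pos: [0.4596, 0.0415, 0.0053]
orientation: [-180.0, -0.2, 19.1]
force: [0.3, 0.4, 0.1]
opening: 0.0603
gripper_force: 0.0
```

apply_moves(deltas=[{"fingers":60,"delta_pos":[0,0,2],"angular":[0,0,0]},{"fingers":30,"delta_pos":[0,0,2],"angular":[0,0,0]},{"fingers":8,"delta_pos":[0,0,2],"angular":[0,0,0]},{"fingers":8,"delta_pos":[0,0,2],"angular":[0,0,0]},{"fingers":8,"delta_pos":[0,0,2],"angular":[0,0,0]},{"fingers":8,"delta_pos":[0,0,2],"angular":[0,0,0]},{"fingers":8,"delta_pos":[0,0,2],"angular":[0,0,0]},{"fingers":8,"delta_pos":[0,0,2],"angular":[0,0,0]}])

```text
clock: 7.95
tool_pos: [0.4593, 0.0414, 0.0029]
orientation: [-180.0, -0.2, 19.1]
force: [-0.8, -1.1, -0.3]
opening: 0.018
gripper_force: 30.0
```

apply_moves(deltas=[{"fingers":8,"delta_pos":[0,0,-5],"angular":[0,0,0]},{"fingers":8,"delta_pos":[0,0,-15],"angular":[0,0,0]},{"fingers":8,"delta_pos":[0,0,-25],"angular":[0,0,0]},{"fingers":8,"delta_pos":[0,0,-40],"angular":[0,0,0]},{"fingers":8,"delta_pos":[-10,0,-70],"angular":[0,0,0]},{"fingers":8,"delta_pos":[-20,0,-110],"angular":[0,0,0]},{"fingers":8,"delta_pos":[-20,0,-130],"angular":[0,0,0]},{"fingers":8,"delta_pos":[-20,0,-130],"angular":[0,0,0]}])

```text
clock: 8.75
tool_pos: [0.4418, 0.0355, 0.1368]
orientation: [-179.9, -0.6, 19.2]
force: [-0.6, 0.4, -2.4]
opening: 0.0175
gripper_force: 30.0
```

```bash
python3 - <<'E'
from h import *
o=ctrl.get_obs(); print(o['opening'],o['gripper_force'],o['force'],o['orientation'],o['clock'])
T=pose(); print(T[:3,3]); Rw=lambda y:R.from_euler('xyz',[180,0,y],degrees=True).as_matrix()
print(delta(T,[.46,-.15,.15],Rw(13)),delta(T,[.473,-.385,.13],Rw(13)))
E
```

```text
0.017516947378750872 29.98980402946472 [-0.5604  0.4157 -2.3615] [-179.9481   -0.6335   19.1532] 8.75
[0.4418 0.0355 0.1368]
(array([-43.5, 181.2, -13.8]), array([-0.09, -0.63,  6.15])) (array([-108.6,  407.5,    5.2]), array([-0.09, -0.63,  6.15]))
```

apply_moves(deltas=[{"fingers":8,"delta_pos":[-16,50,-14],"angular":[0,0,0]},{"fingers":8,"delta_pos":[-30,97,-14],"angular":[0,0,0]},{"fingers":8,"delta_pos":[-40,145,-14],"angular":[0,0,3]},{"fingers":8,"delta_pos":[-48,190,-14],"angular":[0,0,6.1]},{"fingers":8,"delta_pos":[-62,235,-10],"angular":[0,0,6.1]},{"fingers":8,"delta_pos":[-74,280,-10],"angular":[0,0,6.1]},{"fingers":8,"delta_pos":[-87,325,-5],"angular":[0,0,6.1]},{"fingers":8,"delta_pos":[-98,370,0],"angular":[0,0,6.1]},{"fingers":8,"delta_pos":[-108,407,5],"angular":[0,0,6.1]},{"fingers":8,"delta_pos":[-108,407,5],"angular":[0,0,6.1]}])

```text
clock: 9.75
tool_pos: [0.4702, -0.3889, 0.1251]
orientation: [-179.9, -0.1, 12.8]
force: [-1.3, 1.3, -2.8]
opening: 0.0179
gripper_force: 30.0
```

```bash
python3 - <<'E'
from h import *
def rd():
    o=ctrl.get_obs(); print(o['tool_pos'],o['orientation'],o['opening'],o['gripper_force'],o['force'])
rd(); im,T=shot('wrist','w5'); rd(); s,_=shot('scene','s5'); rd()
out=np.zeros((480,800,3),np.uint8); out[:360,:480]=cv2.resize(im,(480,360)); 
out[:360,480:]=cv2.resize(s[190:370,330:490],(320,360),interpolation=cv2.INTER_CUBIC)
cv2.imwrite('pics/c5.png',out[:360])
E
```

```text
[ 0.4702 -0.3889  0.1251] [-179.906    -0.0531   12.7923] 0.017928462936108926 29.98901456594467 [-1.2862  1.2594 -2.8163]
[ 0.47   -0.387   0.1254] [-179.867    -0.0577   12.8109] 0.017963320419399183 29.98947948217392 [-0.0876 -0.5421 -2.4302]
[ 0.4702 -0.3858  0.1259] [-179.8741   -0.0853   12.8858] 0.017784202305581625 29.989745020866394 [-0.3948  0.0396 -2.6424]
```

View pics/c5.png

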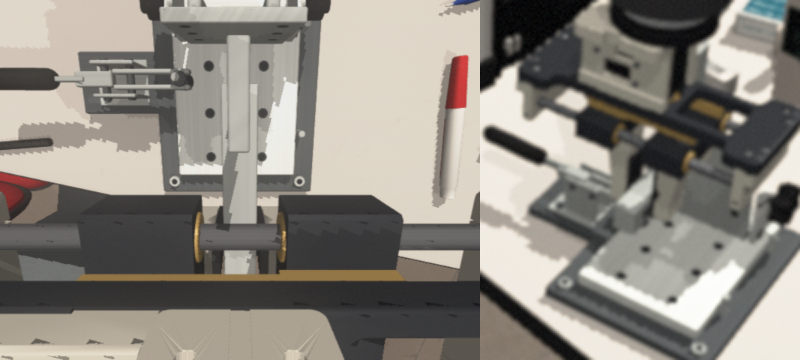

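The square is held and roughly centred over the base plate, with the plate's front edge at c5 (176,176)–(297,176).

```bash
python3 - <<'E'
from h import *
T=pose(); im=cv2.imread('pics/w5.png')
cv2.imwrite('pics/c6.png',cv2.resize(im[195:265,200:440],None,fx=3.3,fy=3.3,interpolation=cv2.INTER_CUBIC))
P=[ray('wrist',np.array(p)*4/3,.022,T) for p in [(176,176),(297,176)]]; print(P,np.linalg.norm(P[0]-P[1]))
d=P[0]-P[1]; y=np.arctan2(d[1],d[0])-np.pi/2; print(np.degrees(y))
ex=np.array([np.cos(y),np.sin(y),0]); c=(P[0]+P[1])/2+.08*ex; print('centre',c)
Rw=lambda y:R.from_euler('xyz',[180,0,y],degrees=True).as_matrix()
c=np.array([.5555,-.366,0]); ex=np.array([.974,.225,0])
for back,z in((.033,.06),(.033,.036)): print(delta(T,c-(.045+back)*ex+[0,0,z],Rw(13)))
E
```

```text
[array([ 0.459 , -0.3247,  0.022 ]), array([ 0.485 , -0.4382,  0.022 ])] 0.1164801683941733
12.927571837871202
centre [ 0.55   -0.3635  0.022 ]
(array([ 9.5,  0.1, 65.9]), array([-0.13, -0.09, -0.11]))
(array([ 9.5,  0.1, 89.9]), array([-0.13, -0.09, -0.11]))
```

View pics/c6.png

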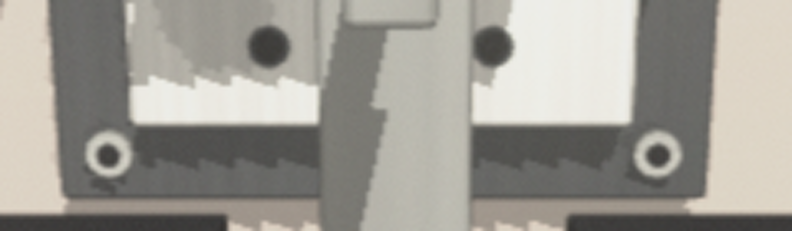

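apply_moves(deltas=[{"fingers":8,"delta_pos":[9,0,35],"angular":[0,0,0]},{"fingers":8,"delta_pos":[9,0,60],"angular":[0,0,0]},{"fingers":8,"delta_pos":[9,0,80],"angular":[0,0,0]},{"fingers":8,"delta_pos":[9,0,90],"angular":[0,0,0]},{"fingers":8,"delta_pos":[9,0,95],"angular":[0,0,0]},{"fingers":8,"delta_pos":[9,0,95],"angular":[0,0,0]}])

```text
clock: 10.45
tool_pos: [0.4806, -0.3827, 0.0325]
orientation: [-180.0, -0.2, 13.1]
force: [-0.1, 0.4, -2.3]
opening: 0.018
gripper_force: 30.0
```

Lower until contact.

apply_moves(deltas=[{"fingers":8,"delta_pos":[0,0,3],"angular":[0,0,0]},{"fingers":8,"delta_pos":[0,0,5],"angular":[0,0,0]},{"fingers":8,"delta_pos":[0,0,7],"angular":[0,0,0]},{"fingers":8,"delta_pos":[0,0,7],"angular":[0,0,0]}])

```text
clock: 10.85
tool_pos: [0.4804, -0.3831, 0.0255]
orientation: [-180.0, -0.2, 13.0]
force: [-0.3, 0.1, -2.3]
opening: 0.0178
gripper_force: 30.0
```

apply_moves(deltas=[{"fingers":8,"delta_pos":[0,0,0.5],"angular":[0,0,0]},{"fingers":8,"delta_pos":[0,0,1],"angular":[0,0,0]},{"fingers":8,"delta_pos":[0,0,1],"angular":[0,0,0]}])

```text
clock: 11.15
tool_pos: [0.4805, -0.3832, 0.0249]
orientation: [-180.0, -0.2, 13.0]
force: [-1.6, 0.7, 3.0]
opening: 0.0176
gripper_force: 30.0
```

Contact with the base plate. Slide forward.

apply_moves(deltas=[{"fingers":8,"delta_pos":[4,0,0],"angular":[0,0,0]},{"fingers":8,"delta_pos":[8,0,0],"angular":[0,0,0]},{"fingers":8,"delta_pos":[12,0,0],"angular":[0,0,0]},{"fingers":8,"delta_pos":[15,0,0],"angular":[0,0,0]},{"fingers":8,"delta_pos":[15,0,0],"angular":[0,0,0]}])

```text
clock: 11.65
tool_pos: [0.4953, -0.3799, 0.0249]
orientation: [180.0, -0.2, 13.0]
force: [-3.6, -0.7, 5.2]
opening: 0.0176
gripper_force: 30.0
```

apply_moves(deltas=[{"fingers":8,"delta_pos":[3,0,0],"angular":[0,0,0]},{"fingers":8,"delta_pos":[6,0,0],"angular":[0,0,0]},{"fingers":8,"delta_pos":[8,0,0],"angular":[0,0,0]},{"fingers":8,"delta_pos":[8,0,0],"angular":[0,0,0]}])

```text
clock: 12.05
tool_pos: [0.5027, -0.3782, 0.0248]
orientation: [-180.0, -0.1, 13.0]
force: [-4.9, -1.0, 6.1]
opening: 0.0177
gripper_force: 30.0
```

apply_moves(deltas=[{"fingers":8,"delta_pos":[2,0,0],"angular":[0,0,0]},{"fingers":8,"delta_pos":[4,0,0],"angular":[0,0,0]},{"fingers":8,"delta_pos":[4,0,0],"angular":[0,0,0]}])

```text
clock: 12.35
tool_pos: [0.5064, -0.3773, 0.0249]
orientation: [-180.0, -0.1, 13.0]
force: [-5.1, -0.7, 7.1]
opening: 0.018
gripper_force: 30.0
```

apply_moves(deltas=[{"fingers":8,"delta_pos":[1,0,0],"angular":[0,0,0]},{"fingers":8,"delta_pos":[2,0,0],"angular":[0,0,0]},{"fingers":8,"delta_pos":[2,0,0],"angular":[0,0,0]}])

```text
clock: 12.65
tool_pos: [0.5081, -0.3768, 0.0249]
orientation: [-180.0, -0.1, 13.0]
force: [-6.1, -1.5, 6.8]
opening: 0.0178
gripper_force: 30.0
```

apply_moves(deltas=[{"fingers":8,"delta_pos":[1,0,0],"angular":[0,0,0]},{"fingers":8,"delta_pos":[2,0,0],"angular":[0,0,0]},{"fingers":8,"delta_pos":[2,0,0],"angular":[0,0,0]}])

```text
clock: 12.95
tool_pos: [0.5101, -0.3764, 0.0249]
orientation: [-180.0, -0.1, 13.0]
force: [-5.8, -1.0, 6.7]
opening: 0.0176
gripper_force: 30.0
```

```bash
python3 - <<'E'
from h import *
im,T=shot('wrist','w7'); s,_=shot('scene','s7'); o=ctrl.get_obs(); print(o['tool_pos'],o['force'],o['moment'])
out=np.zeros((480,800,3),np.uint8); out[:360,:480]=cv2.resize(im[:300,90:490],(480,360)); 
out[:360,480:]=cv2.resize(s[220:340,370:500],(320,360),interpolation=cv2.INTER_CUBIC)
cv2.imwrite('pics/c7.png',out[:360])
E
```

```text
[ 0.5101 -0.3764  0.0249] [-5.8934 -1.2285  6.4569] [-0.483   2.0043 -0.0127]
```

View pics/c7.png

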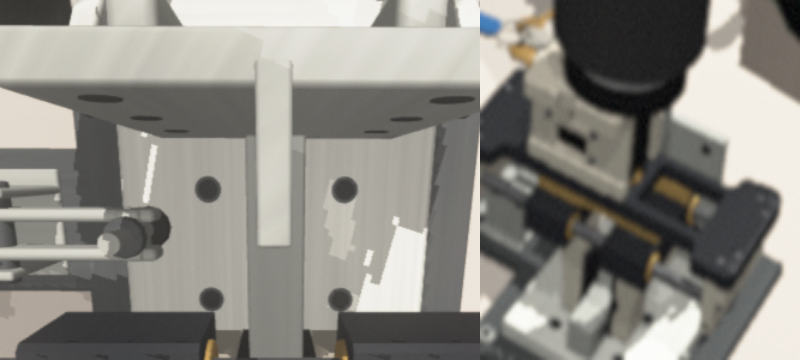

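The blade is now against the top of the back plate (c7 u≈275, v≈65–80), and the force is steady at about 6 N. Continue in small steps until it firms up.

apply_moves(deltas=[{"fingers":8,"delta_pos":[1,0,0],"angular":[0,0,0]},{"fingers":8,"delta_pos":[2,0,0],"angular":[0,0,0]},{"fingers":8,"delta_pos":[2,0,0],"angular":[0,0,0]}])

```text
clock: 13.35
tool_pos: [0.5103, -0.3763, 0.0249]
orientation: [-179.9, 0.0, 13.0]
force: [-10.5, -3.3, 8.6]
opening: 0.0178
gripper_force: 30.0
```

apply_moves(deltas=[{"fingers":8,"delta_pos":[0.5,0,0],"angular":[0,0,0]},{"fingers":8,"delta_pos":[1,0,0],"angular":[0,0,0]},{"fingers":8,"delta_pos":[1,0,0],"angular":[0,0,0]}])

```text
clock: 13.65
tool_pos: [0.5104, -0.3762, 0.0248]
orientation: [-179.9, 0.1, 13.0]
force: [-13.5, -5.6, 11.1]
opening: 0.0175
gripper_force: 30.0
```

```bash
python3 - <<'E'
from h import *
im,T=shot('wrist','w8'); g=cv2.cvtColor(im,cv2.COLOR_BGR2GRAY).astype(int)
for u in (265,360): print(u,[ (v,g[v+1,u]-g[v-1,u]) for v in range(10,140) if abs(g[v+1,u]-g[v-1,u])>18])
o=ctrl.get_obs(); print(o['tool_pos'],o['orientation'],o['force'])
ex=np.array([.9744,.225,0]); ey=np.array([-.225,.9744,0]); tc=T[:3,3]
for lean in(-.03,0,.03,.1):
    b=tc+.080*ex; b[2]=.0285; H=b+.0045*ex
    top=H+(.0875)*(np.cos(lean)*np.array([0,0,1])-np.sin(lean)*ex)-.0045*(np.cos(lean)*ex+np.sin(lean)*np.array([0,0,1]))
    bk=top+.008*ex; lo=b.copy(); lo[2]=.0225
    print(lean,proj('wrist',top+.02*ey,T),proj('wrist',bk,T),proj('wrist',lo,T))
cv2.imwrite('pics/c8.png',cv2.resize(im[0:150,200:440],None,fx=3.3,fy=3.3,interpolation=cv2.INTER_CUBIC))
E
```

```text
265 [(23, np.int64(-29)), (68, np.int64(-29)), (69, np.int64(-29)), (70, np.int64(-28)), (71, np.int64(-26)), (72, np.int64(-24)), (73, np.int64(-19)), (115, np.int64(63)), (116, np.int64(58))]
360 [(23, np.int64(-30)), (24, np.int64(-21)), (68, np.int64(-26)), (69, np.int64(-26)), (70, np.int64(-26)), (71, np.int64(-24)), (72, np.int64(-24)), (73, np.int64(-26)), (74, np.int64(-20)), (115, np.int64(45)), (116, np.int64(66)), (117, np.int64(25))]
[ 0.5104 -0.3763  0.0249] [-179.9026    0.0956   12.9871] [-13.2608  -5.3767  10.3514]
-0.03 [198.432   36.6343] [321.3319 -19.4546] [320.7423 107.8724]
0 [199.8947  54.3813] [321.3125  -0.4118] [320.7423 107.8724]
0.03 [201.4663  71.768 ] [321.2924  18.2936] [320.7423 107.8724]
0.1 [205.4937 110.5947] [321.2439  60.2398] [320.7423 107.8724]
```

View pics/c8.png

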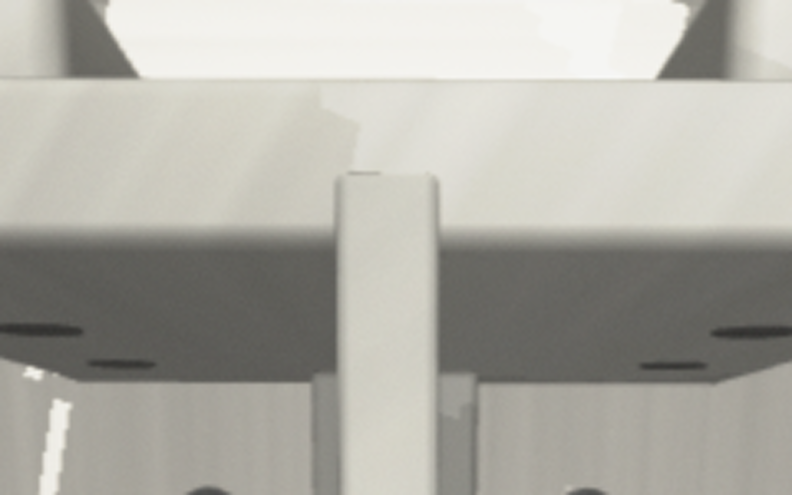

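The plate's top edges are at rows ≈71 (front) and 23 (back), its bottom at row 115.5, the blade's top end at row 52, and the stock toe's top edge at row 113.6. Check these for mutual consistency.

```bash
python3 - <<'E'
from h import *
from scipy.optimize import brentq
T=pose(); ex=np.array([.9744,.225,0]); tc=T[:3,3]
def sol(row,z):
    def f(s):
        X=tc+s*ex; X[2]=z; return proj('wrist',X,T)[1]-row
    return brentq(f,.04,.12)*1000
for n,r,z in [('plate bottom front',115.5,.0225),('stock toe top',113.6,.044),('plate top front',69,.1155),('plate top back-8',23,.116),('blade top outer',52,.132)]: print(n,round(sol(r,z)-(8 if 'back' in n else 0),2))
E
```

```text
plate bottom front 77.05
stock toe top 76.16
plate top front 77.86
plate top back-8 76.64
blade top outer 76.85
```

All points lie at 76–78 mm along the axis, so plate and blade are upright and flush within about 0.01 rad. Settle and confirm the forces are steady.

apply_moves(deltas=[{"fingers":8,"delta_pos":[0,0,0.2],"angular":[0,0,0]},{"fingers":8,"delta_pos":[0,0,0.2],"angular":[0,0,0]},{"fingers":8,"delta_pos":[0,0,0.2],"angular":[0,0,0]},{"fingers":8,"delta_pos":[0,0,0.2],"angular":[0,0,0]},{"fingers":8,"delta_pos":[0,0,0.2],"angular":[0,0,0]}])

```text
clock: 14.2
tool_pos: [0.5104, -0.3762, 0.0249]
orientation: [-179.9, 0.1, 13.0]
force: [-13.9, -4.6, 13.0]
opening: 0.0179
gripper_force: 30.0
```

```bash
python3 -c "
from plant import ctrl
print(ctrl.get_obs()); print(ctrl.close_job())"
```

```text
{'clock': 14.2, 'joint_pos': array([-1.88108859e+01,  2.75971450e+01, -1.76019023e+01, -4.55755958e-02,
       -4.49284758e+01,  1.21834717e+02]), 'qvel': array([ 0.08255155, -0.00347889,  0.00753812, -0.12513268, -0.01082689,
       -0.0751596 ]), 'tau': array([ 7.56228447e+00, -5.45359826e+01,  2.60024375e+01,  2.83721231e+00,
        4.13403153e+00,  8.78314040e-04]), 'tool_pos': array([ 0.51035697, -0.37624595,  0.02485489]), 'orientation': array([-1.79905447e+02,  9.14083317e-02,  1.29916036e+01]), 'force': array([-13.8792866 ,  -4.55584865,  12.98264208]), 'moment': array([-1.78253057,  4.8379538 ,  0.01551774]), 'gripper_force': 29.997021853923798, 'opening': 0.0178800230651714}
the job is handed in; nothing more can be done
None
```

I handed the job in at 14.2 s with the clamp shut and the square still gripped (30 N) and pressed about 14 N into the corner and 13 N down; the wrist camera showed back plate and blade upright within about 0.01 rad, but no verdict came back.

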